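Load the sloped roller lane with colour tins and draw its cam lock tight

ROBOT

A 7-joint arm with a two-finger parallel gripper is mounted at the origin on the work surface. World frame = base frame: x ahead of the robot, y to its left, z up, the work surface at z = 0. Lengths are in m, angles in rad, forces in N, time in s.
With the tool pointing down it reaches from about 0.4 to 0.925 m from the base axis. Payload 4.1 kg.
Tool frame: the origin (TCP) lies midway between the tips of the shut fingers; the grasp point (between the pads) lies 19 mm behind it; z points along the fingers, y is the line along which they close (so a half turn about z gives the same grasp; the last joint's range is limited). The gripper opens to 85 mm and grips with 20 to 120 N. Pads are 22 mm wide; open, the fingers measure 114 mm over their backs; the gripper's body (76 mm by 85 mm) begins 54 mm behind the grasp point. The pads swing forward as they close: fully open they stand 13 mm farther back than shut.
Start: joints at [-1.401, 0.398, 0.045, 1.537, -0.019, 1.207, -0.051], TCP at [0.173, 0.627, 0.231] pointing down, gripper open.
Joint ranges: [-2.82, 2.82], [-0.49, 2.23], [-1.37, 1.46], [0, 2.46], [-1.36, 4.5], [0.23, 2], [-2.94, 2.94]. Speed limits (rad/s): [2.57, 2.57, 3.14, 3.14, 3.14, 3.14, 3.14].

INTERFACE

Orientations are given as a rotation vector (axis times angle).
In Python, from plant import bot gives the robot as it stands. The module is installed in compiled form; this text tells all that it offers. Calls block until the motion is done:
- bot.move_pose(position, orientation): joint-space move of the TCP to a pose.
- bot.line_to(position, attitude=None, velocity=0.15): straight line of the TCP; attitude=None keeps the orientation; velocity is the mean speed in m/s.
- bot.goto_joints(angles): joint-space move.
- bot.gripper_to(opening, f_grip=None): opening from 0.0 (shut) to 1.0 (fully open); f_grip is the grip in N (None keeps the last); returns when the fingers have stopped.
- bot.sleep(seconds).
- bot.ik(position, orientation): joint angles nearest the present ones, or None.
- bot.read_camera(name): name is "scene" or "top"; returns a dict with "img" (480x640x3 uint8, blue, green, red), "z_map" (480x640 float32, m along the optical axis (not along the pixel's ray), 0 where there is no reading), "vertical_fov" (degrees; the focal length in pixels is half the picture's height over the tangent of half this angle, whatever the lens; pixels are square), "cx", "cy" (the principal point, pixels), "D" ([k1, k2, p1, p2, k3] as OpenCV has them; the pictures are not rectified), "world_from_camera" (4x4, takes a point from camera to world coordinates). Camera axes: x right, y down, z forward; pixel columns grow to the right and rows downward; lengths in m; the calibration is good to about 2 mm. A picture is of the moment at which its call begins.
A pose or a line that the arm cannot do raises bot.IKError and nothing moves.
- bot.finish_job(): hands the job in; it is judged then, once.
Trained networks look in the newest picture that a camera, given by its name, has taken for a name from the list of things; names that differ only in an ending like _2 or _b are one class to them, and where a whole thing is asked for, a point or a joint stands for the part that bears it (a point fixed in the world has none). Each returns a list of dicts, best first, with "conf" (0 to 1); they miss things now and then, are a little off and sometimes report something else, mostly with a low value. They report only what shows in the picture. A call takes as long as a camera call.
- bot.recognise(camera, query): "pixel" ([column, row] in pixels, amid what is visible of it).
Readings, each from a call of its own:
- bot.get_time(): time.
- bot.get_joints(): joint angles.
- bot.get_qd(): joint speeds.
- bot.get_effort(): joint torques, N m.
- bot.get_position(): TCP position.
- bot.get_ee_rot(): TCP orientation.
- bot.get_contact_force(): force on the tool from outside, world axes, zero at the start.
- bot.get_wrist_torque(): the same for the moment, N m.
- bot.get_finger_gap(): opening from 0.0 (shut) to 1.0 (fully open).
- bot.get_finger_force(): force on a finger pad.
Only numpy, scipy, OpenCV 4.12 (cv2) and the standard library are available. Lean on these libraries where they do the work, as an engineer would, in place of code of your own. Each camera call takes 0.05 s, during which the arm holds its last target. There are 200 camera calls.

TASK

Set the orange-lidded tin and then the blue-lidded tin gently, lengthwise, on the upper end of the sloped roller lane and let them run down, so that the orange one ends up against the red stop and the blue one right behind it; a light tin may hang up on the stiff rollers, so help it the rest of the way with a gentle push from behind. Only when both are home, turn the yellow cam grip clockwise all the way round until it stops, so that the brass side guide is drawn in along the tins. Leave the green tin, the can of rods, the black mould and the jar where they are.

Things in the scene. Friction and masses are not known exactly. Their poses are not given: they have to be found in the camera images.
- amber_tin: Closed aluminium tin with an orange lid, a block 110 (own x) x 58 (own y) x 50 mm (own z), 0.3 to 0.65 kg, standing loose on the bench. Origin: centre of its underside. Grasp it across the 58 mm width; on the lane keep the fingertips 13 mm or more above its underside, to clear the side rails.
- blue_tin: As amber_tin but with a blue lid. The three tins' places on the bench are shuffled.
- green_tin: As amber_tin but with a green lid; a bystander, to be left alone.
- lane: Fixed sloped lane, 345 mm long, of 18 mm rollers 23 mm apart. Origin: at the face of the red stop, on the plane of the roller tops, mid-lane (as it is when the guide is closed). Own +y runs down the slope to the stop (lane: y -345 to 0 mm), z is square to the rollers (slope 0.15 rad), x points across, away from the robot. Tins lie lengthwise along y. Rollers are 40 mm above the bench at the stop, 92 at the upper end.
- load_point (a point): Where the centre of a tin's underside is best set down: on the roller tops, own lane x +4, y -275 mm, tin tilted with the slope. Lane frame axes. Keep the gripper high enough to clear the rails.
- blue_home (a point): On the roller tops, 165 mm up the slope from the stop: the blue tin's underside centre when home. The orange tin's, when home, is 55 mm from the stop. The stiff rollers let a heavy tin run down in 1 to 4 s; a light one creeps or stands still and needs a push of about 1 N, e.g. with closed fingertips on its upper end face 20 to 30 mm above the rollers.
- hoop (a point): Middle of the upper steel hoop (8 mm bar) across the lane, 58 mm from the stop, bar axis 68 mm above the rollers; a second stands 20 mm from the stop. Tins pass under, so they cannot be lowered in there.
- near_rail (a point): Middle of the top inner edge of the fixed aluminium side rail on the robot's side: lane x -31 mm, 10 mm above the rollers. The brass guide opposite is as high; its inner face is at lane x +45 mm when open, +31 when closed.
- cam_grip (a point): Centre of the yellow grip bar (64 x 16 mm, 30 mm high) on the blue 72 mm cam disc that stands on the robot's side of the lane on a vertical axis. The point lies on the axis, 91 mm above the bench, 17 mm above the disc's top face and 13 mm below the bar's top. The bar's long axis is the point's own x. Grip it across its 16 mm width from above, with fingertips less than 17 mm below this point; nothing is in the way of the gripper when it is turned there.
- cam (a joint): Turn of the cam disc, rad, growing clockwise seen from above: 0 open, 3.14 closed at its hard stop; starts at 0.1 to 0.45. It stays where it is left and takes about 0.1 N m. A full turn home needs at least two grasps.
- guide (a joint): Draw of the brass side guide towards the robot, m: 0 open, 0.014 fully closed. Moved by the cam alone (0.00446 m per rad).
- rod_can: Steel can 72 mm across, 110 mm high, with coloured glass rods up to 260 mm; origin under its centre. Bystander.
- mould: Black graphite mould block 70 x 100 x 40 mm; origin under its centre. Bystander.
- jar: Glass jar with lid, 60 mm across, 85 mm high; origin under its centre. Bystander.

How it is judged:
By the outcome, as a careful person would: the job done as asked, in the order asked, and still so for the second after the job is handed in, with the robot touching nothing.
It also fails if it takes over 72 s, if anything falls off the work surface, if the arm or the gripper's body presses on something with over 40 N, if the wrist force passes 120 N, or if a joint passes its speed limit or range.

## Working session

There is one attempt and no reset: what is moved stays moved. The work goes in short steps, each a Python script; the robot and the scene stay as the last script left them, time stands still between calls to the robot, and variables do not carry over. Pictures are saved under pics/ and viewed, at most 10 in all, crops included, and the job is handed in when it is done.

```bash
mkdir -p pics
cat > h.py <<'E'
import numpy as np, cv2
from plant import bot
from scipy.spatial.transform import Rotation as R
def cam(n):
    c=bot.read_camera(n); h,w=c["img"].shape[:2]
    f=h/2/np.tan(np.radians(c["vertical_fov"])/2)
    c["K"]=np.array([[f,0,c["cx"]],[0,f,c["cy"]],[0,0,1]]); c["Dv"]=np.array(c["D"],float); return c
def cloud(c):
    if "P" in c: return c["P"]
    h,w=c["z_map"].shape
    u,v=np.meshgrid(np.arange(w),np.arange(h))
    n=cv2.undistortPoints(np.stack([u,v],-1).reshape(-1,1,2).astype(float),c["K"],c["Dv"]).reshape(h,w,2)
    z=c["z_map"][...,None]; p=np.concatenate([n*z,z],-1); T=np.array(c["world_from_camera"])
    c["P"]=p@T[:3,:3].T+T[:3,3]; c["P"][c["z_map"]==0]=np.nan; return c["P"]
def at(c,px,r=2):
    P=cloud(c); u,v=np.round(px).astype(int); return np.nanmedian(P[v-r:v+r+1,u-r:u+r+1].reshape(-1,3),0)
E
cat > a.py <<'E'
from h import *
print(bot.get_time(),bot.get_position(),bot.get_ee_rot(),bot.get_finger_gap())
for n in("scene","top"):
    c=cam(n); cv2.imwrite(f"pics/{n}0.png",c["img"]); print(n,np.round(c["world_from_camera"],3).tolist(),c["K"][0,0])
    np.savez(f"{n}0.npz",img=c["img"],P=cloud(c))
    for q in["amber_tin","blue_tin","green_tin","lane","load_point","blue_home","hoop","near_rail","cam_grip","rod_can","mould","jar"]:
        for d in bot.recognise(n,q)[:2]:
            print(n,q,round(d["conf"],2),np.round(d["pixel"]),np.round(at(c,d["pixel"]),3))
print(bot.get_time())
E
python3 a.py
```

```text
0.0 [0.17240208 0.62603283 0.23026392] [-0.42069809 -3.11313457  0.0031221 ] 0.9956761840872058
scene [[0.503, 0.646, -0.573, 1.289], [0.864, -0.372, 0.339, -0.385], [0.006, -0.666, -0.746, 1.062], [0.0, 0.0, 0.0, 1.0]] 507.5887163566714
scene amber_tin 0.86 [132. 307.] [ 0.503 -0.437  0.052]
scene amber_tin 0.65 [246. 353.] [ 0.739 -0.251  0.04 ]
scene blue_tin 0.66 [202. 305.] [ 0.579 -0.29   0.05 ]
scene blue_tin 0.44 [158. 369.] [ 0.707 -0.432  0.086]
scene green_tin 0.93 [192. 266.] [ 0.458 -0.269  0.051]
scene lane 0.63 [354. 235.] [0.58  0.138 0.058]
scene load_point 0.88 [357. 236.] [0.588 0.139 0.061]
scene blue_home 0.67 [356. 236.] [0.585 0.138 0.061]
scene hoop 0.77 [354. 235.] [0.58  0.138 0.058]
scene near_rail 0.67 [355. 234.] [0.578 0.139 0.061]
scene near_rail 0.58 [438. 142.] [0.439 0.523 0.114]
scene cam_grip 0.58 [335. 206.] [0.493 0.128 0.095]
scene rod_can 0.93 [436. 140.] [0.43  0.51  0.127]
scene rod_can 0.61 [354. 236.] [0.583 0.137 0.058]
scene mould 0.71 [334. 205.] [0.491 0.127 0.098]
scene mould 0.68 [243. 350.] [ 0.73  -0.254  0.04 ]
scene jar 0.97 [157.
[... 221 characters left out ...]
 ]
top blue_tin 0.93 [471. 227.] [ 0.549 -0.281  0.05 ]
top green_tin 0.96 [467. 269.] [ 0.45  -0.267  0.05 ]
top lane 0.69 [296. 218.] [0.585 0.136 0.056]
top load_point 0.71 [295. 219.] [0.582 0.137 0.056]
top blue_home 0.68 [295. 217.] [0.587 0.137 0.056]
top hoop 0.91 [298. 218.] [0.584 0.128 0.062]
top hoop 0.5 [530. 167.] [ 0.682 -0.414  0.085]
top near_rail 0.78 [293. 220.] [0.578 0.14  0.06 ]
top cam_grip 0.78 [292. 271.] [0.457 0.142 0.103]
top rod_can 0.95 [125. 290.] [0.425 0.517 0.112]
top rod_can 0.34 [536. 253.] [ 0.483 -0.429  0.05 ]
top mould 0.66 [451. 156.] [ 0.724 -0.243  0.041]
top jar 0.6 [529. 168.] [ 0.68  -0.412  0.084]
top jar 0.48 [292. 266.] [0.468 0.142 0.103]
1.3
```

View pictures.

View pics/top0.png

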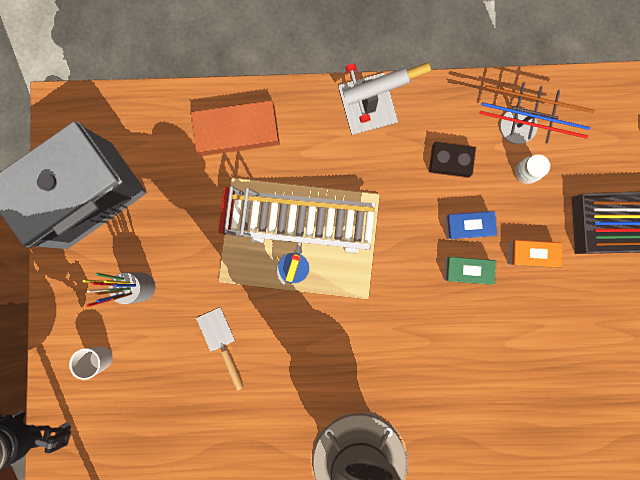

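View pics/scene0.png

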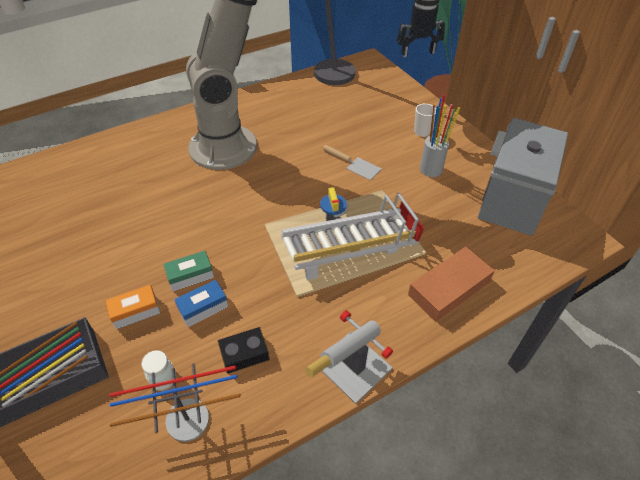

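```bash
cat > b.py <<'E'
from h import *
def rect(p): 
    (c,s,a)=cv2.minAreaRect((p[:,:2]*1000).astype(np.float32)); return np.round(c,1),np.round(s,1),round(a,1)
for n in("top","scene"):
    d=np.load(n+"0.npz"); P=d["P"]; H=cv2.cvtColor(d["img"],cv2.COLOR_BGR2HSV)
    def m(hl,hh,s,v,box,zl,zh):
        k=(H[...,0]>=hl)&(H[...,0]<=hh)&(H[...,1]>s)&(H[...,2]>v)
        for i in(0,1): k&=(P[...,i]>box[2*i])&(P[...,i]<box[2*i+1])
        k&=(P[...,2]>zl)&(P[...,2]<zh); return P[k]
    T=(.38,.66,-.52,-.18)
    for q,a in dict(orange=(5,22,120,90,T,.044,.058),blue=(100,125,100,50,T,.044,.058),green=(45,90,60,40,T,.044,.058),
        disc=(95,125,100,50,(.35,.56,.05,.22),.06,.085),bar=(20,35,120,100,(.35,.56,.05,.22),.088,.115),
        stop=(0,5,150,60,(.45,.7,.15,.4),.03,.12),stop2=(172,180,150,60,(.45,.7,.15,.4),.03,.12),
        brass=(15,30,120,100,(.5,.75,-.1,.35),.035,.13)).items():
        p=m(*a)
        if len(p)>5: print(n,q,len(p),*rect(p),np.round(p.mean(0),4),np.round(np.percentile(p[:,2],[5,95]),3))
    # tall bystander heights on lane: height map
d=np.load("top0.npz"); c=d["img"][165:305,205:395]; cv2.imwrite("pics/lane.png",cv2.resize(c,None,fx=4,fy=4,interpolation=cv2.INTER_CUBIC))
P=d["P"]
for col in range(222,382,8): print(col,[f"{P[r,col,2]*1000:.0f}" for r in range(180,256,3)])
E
python3 b.py
```

```text
top orange 1000 [ 484.7 -361.2] [258.8 150.5] 84.1 [ 0.4824 -0.4323  0.0495] [0.045 0.054]
top blue 909 [ 555.2 -284.6] [ 57.8 110.2] 2.4 [ 0.5546 -0.2842  0.0495] [0.045 0.054]
top green 905 [ 447.2 -277.5] [110.5  57.1] 83.8 [ 0.447  -0.2766  0.0495] [0.045 0.054]
top disc 485 [465.1 141.1] [68.4 67.8] 87.9 [0.4646 0.1408 0.073 ] [0.069 0.077]
top bar 165 [464.4 141. ] [16.4 62.9] 72.2 [0.4594 0.1425 0.1025] [0.098 0.107]
top stop 276 [604.3 294.6] [ 30.4 108.3] 81.6 [0.605  0.3013 0.0669] [0.033 0.077]
top brass 627 [583.6 124.1] [337.9  84.8] 81.9 [0.6155 0.1128 0.0752] [0.051 0.097]
scene orange 857 [ 483.7 -436. ] [111.2  62. ] 84.8 [ 0.4868 -0.4367  0.0506] [0.046 0.054]
scene blue 821 [ 555.9 -287.3] [ 61.7 110. ] 2.8 [ 0.5595 -0.2879  0.0508] [0.047 0.054]
scene green 696 [ 448.3 -279.2] [108.6  60.8] 83.3 [ 0.4515 -0.28    0.051 ] [0.047 0.055]
scene disc 260 [466.3 138.8] [65.8 69.6] 59.7 [0.4704 0.1346 0.075 ] [0.069 0.079]
scene bar 107 [466.1 139.5] [15.2 68.8] 71.4 [0.4658 0.1381 0.1027] [0.091 0.109]
scene stop 275 [608.1 298.2] [ 19. 107.] 82.8 [0.6159 0.2941 0.0594]
[... 2501 characters left out ...]
 '81', '75', '83', '75', '71', '80', '15', '9', '9', '87', '88', '7', '7', '14']
350 ['2', '-3', '-2', '-3', '14', '8', '1', '66', '72', '92', '80', '86', '87', '84', '81', '83', '79', '83', '80', '78', '76', '96', '94', '58', '26', '8']
358 ['2', '-0', '-3', '-0', '11', '8', '9', '7', '74', '98', '94', '84', '85', 'nan', '87', '88', '87', '89', '82', '95', '85', '100', '97', '13', '9', '7']
366 ['0', '1', '-3', '-3', '1', '8', '12', '9', '75', '96', '102', '9', '86', '86', '86', '85', '87', '90', '87', '90', '89', '13', '102', '86', '12', '11']
374 ['-5', '-5', '-2', '4', '2', '10', '9', '8', '79', '74', '15', '6', '7', '7', '10', '9', '1', '6', '7', '6', '10', '-2', '-2', '-2', '-7', '-9']
```

View pics/lane.png

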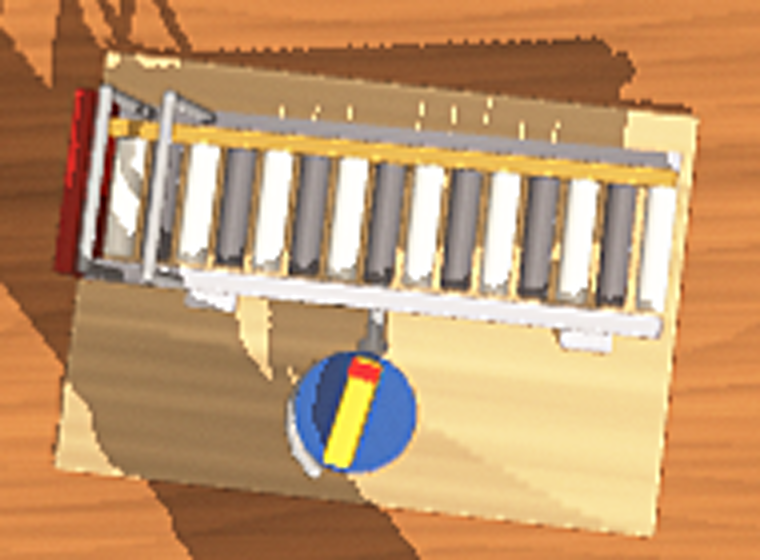

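```bash
cat > c.py <<'E'
from h import *
yaw=-.138
RL=(R.from_euler('z',yaw)*R.from_euler('x',-.15)).as_matrix()
O=np.array([.605,.29,.040])
for n in("top","scene"):
    d=np.load(n+"0.npz"); P=d["P"]; L=(P-O)@RL; H=cv2.cvtColor(d["img"],cv2.COLOR_BGR2HSV); h,s,v=H[...,0],H[...,1],H[...,2]
    box=(abs(L[...,0])<.07)&(L[...,1]>-.36)&(L[...,1]<.05)&(L[...,2]>-.02)&(L[...,2]<.09)
    pc=lambda a:np.round(np.nanpercentile(a,[2,10,50,90,98])*1000,1)
    k=box&((h<=5)|(h>172))&(s>150)&(v>60); print(n,"red x",pc(L[k][:,0]),"y",pc(L[k][:,1]),"z",pc(L[k][:,2]))
    k=box&(h>15)&(h<30)&(s>120)&(v>100)&(abs(L[...,2]-.01)<.008)&(L[...,1]>-.33)&(L[...,1]<-.07)
    print("brass x",pc(L[k][:,0]),"slope",np.polyfit(L[k][:,1],L[k][:,0],1),"y",pc(L[k][:,1]))
    k=box&(s<60)&(abs(L[...,2]-.01)<.006)&(L[...,0]<-.02)&(L[...,1]>-.33)&(L[...,1]<-.07)
    print("near x",pc(L[k][:,0]),"slope",np.polyfit(L[k][:,1],L[k][:,0],1),"z",pc(L[k][:,2]))
    k=box&(s<60)&(abs(L[...,0])<.02)&(L[...,1]<-.07)&(abs(L[...,2])<.015)
    print("rollers z",pc(L[k][:,2]),np.polyfit(L[k][:,1],L[k][:,2],1), "y",pc(L[k][:,1]))
def tq(a): # tool down, closing axis at yaw a
    x=np.array([np.cos(a),np.sin(a),0]); z=np.array([0,0,-1.]); return R.from_matrix(np.c_[np.cross(x,z),x,z])
for nm,p,a in(("orange",[.484,-.435,.1],np.radians(-5.2)),("blue",[.555,-.286,.1],np.radians(2.6)),("cam",[.465,.14,.1],np.radians(72))):
    for s in(0,np.pi,-np.pi/2*0): print(nm,np.round(bot.ik(p,tq(a+s).as_rotvec()) if bot.ik(p,tq(a+s).as_rotvec()) is not None else [0],2))
for ly in(-.275,-.1):
  for s in(1,-1):
    M=np.c_[s*RL[:,1],s*RL[:,0],-RL[:,2]]; q=bot.ik(O+RL@[.004,ly,.014],R.from_matrix(M).as_rotvec()); print("lane",ly,None if q is None else np.round(q,2))
E
python3 c.py
```

```text
top red x [-53.4 -42.5  -1.7  40.3  49.9] y [ 1.5  2.9  6.6 12.7 14.5] z [-11.2  -4.8  33.   36.9  39.1]
brass x [29.9 30.7 35.  39.  40. ] slope [0.00288504 0.03557089] y [-325.3 -306.4 -205.2  -96.8  -75.8]
near x [-56.9 -55.9 -50.9 -45.8 -33.2] slope [ 0.00110962 -0.0501349 ] z [ 4.5  6.   9.8 12.9 15.1]
rollers z [-8.9 -6.2 -1.7  2.   3.9] [ 0.00010875 -0.00191691] y [-338.6 -315.6 -210.4  -98.6  -75.8]
scene red x [-48.9 -35.9   9.5  51.7  53.8] y [-1.6 -0.3  1.8  7.8 11.7] z [-6.1  1.6 21.9 35.4 37.5]
brass x [31.5 33.9 38.6 41.  42.1] slope [0.0029238 0.038656 ] y [-325.6 -307.2 -209.  -101.4  -78. ]
near x [-57.2 -55.2 -47.6 -43.6 -26.3] slope [ 0.00443007 -0.04691067] z [ 4.3  5.8 11.1 14.  15. ]
rollers z [-9.5 -5.6  0.3  3.5  5.2] [-0.00059925 -0.00051225] y [-340.8 -318.6 -215.6 -103.5  -80.7]
orange [-0.08  0.94  1.26  1.68 -0.95  1.25  1.31]
orange [-0.08  0.94  1.26  1.68 -0.95  1.25 -1.83]
orange [-0.08  0.94  1.26  1.68 -0.95  1.25  1.31]
blue [-0.23  0.67  0.92  1.75 -0.62  1.04  0.96]
blue [-0.37  0.9   1.26  1.75 -0.92  1.22 -1.94]
blue [-0.23  0.67  0.92  1.75 -0.62  1.04  0.96]
cam [-0.76  0.28  0.44  2.07 -0.16  0.82  1.03]
cam [-1.33  0.62  1.27  2.08 -0.73  0.99 -1.56]
cam [-0.76  0.28  0.44  2.07 -0.16  0.82  1.03]
lane -0.275 [-0.7   0.51  0.66  1.85 -0.2   0.92 -0.11]
lane -0.275 [-0.37  0.43  0.22  1.85  0.06  0.92  2.8 ]
lane -0.1 [-0.89  0.65  0.63  1.7  -0.28  0.98 -0.32]
lane -0.1 [-0.47  0.56  0.02  1.69  0.14  0.98  2.48]
```

```bash
cat >> h.py <<'E'
RL=(R.from_euler('z',-.138)*R.from_euler('x',-.15)).as_matrix()
O=np.array([.605,.29,.040])+RL@[-.0135,.0005,0]
def L(x,y,z): return O+RL@[x,y,z]
LR=R.from_matrix(np.c_[RL[:,1],RL[:,0],-RL[:,2]]).as_rotvec()
def tq(a):
    x=np.array([np.cos(a),np.sin(a),0]); z=np.array([0,0,-1.]); return R.from_matrix(np.c_[np.cross(x,z),x,z]).as_rotvec()
def stat(s): print(s,"t%.1f"%bot.get_time(),np.round(bot.get_position(),4),"gap%.2f"%bot.get_finger_gap(),"F",np.round(bot.get_contact_force(),1),flush=True)
def pick(x,y,a):
    bot.line_to([x,y,.014],velocity=.2); bot.gripper_to(0,40); stat("grip")
    bot.line_to([x,y,.2],velocity=.3); stat("lift")
def place():
    bot.move_pose(L(.004,-.275,.014+.06),LR)
    bot.line_to(L(.004,-.275,.014+.006),velocity=.15); stat("above")
    f0=bot.get_contact_force()
    for k in range(9):
        bot.line_to(L(.004,-.275,.014+.005-.001*k),velocity=.02)
        if np.linalg.norm(bot.get_contact_force()-f0)>1.5: break
    stat(f"down {k}")
def release():
    bot.gripper_to(.85); bot.line_to(L(.004,-.275,.085),velocity=.2); stat("rel")
E
cat > d.py <<'E'
from h import *
bot.line_to([.172,.55,.38],velocity=.3); stat("up")
a=np.radians(-5.2)
bot.move_pose([.484,-.435,.28],tq(a)); bot.line_to([.484,-.435,.12],velocity=.3); stat("over")
pick(.484,-.435,a); place()
c=cam("scene"); cv2.imwrite("pics/p1.png",c["img"])
E
python3 d.py
```

```text
up t2.0 [0.1717 0.5498 0.3792] gap1.00 F [-0.6  0.4 -0.9]
over t6.3 [ 0.4845 -0.436   0.1216] gap1.00 F [ 0.3 -0.1  0.2]
grip t7.3 [ 0.484  -0.4361  0.0159] gap0.67 F [-0.9  1.4  6.7]
lift t8.1 [ 0.4837 -0.4333  0.1976] gap0.67 F [-0.8  0.1 -4.3]
above t10.4 [0.5589 0.0246 0.1012] gap0.67 F [-0.3  0.7 -4.7]
down 3 t11.4 [0.5588 0.0248 0.0972] gap0.67 F [-0.8  0.1 -0.4]
```

View pics/p1.png

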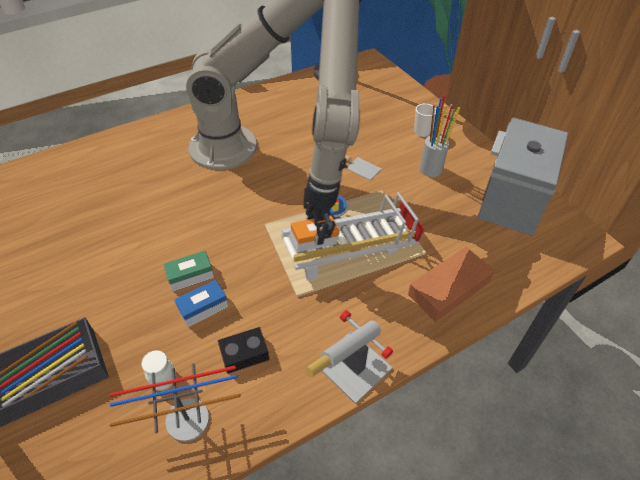

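The picture shows the orange tin in the gripper at the upper end of the lane (about 310,232), between the rails; its weight is taken by the rollers. Releasing.

```bash
cat >> h.py <<'E'
def tins(n="top"):
    c=cam(n); P=cloud(c); Q=(P-O)@RL; H=cv2.cvtColor(c["img"],cv2.COLOR_BGR2HSV); h,s,v=H[...,0],H[...,1],H[...,2]
    for nm,lo,hi in(("orange",5,14),("blue",100,125)):
        k=(h>=lo)&(h<=hi)&(s>120)&(v>60)&(abs(Q[...,2]-.05)<.008)&(abs(Q[...,0])<.06)&(Q[...,1]>-.36)&(Q[...,1]<.03)
        if k.sum()>20: print(n,nm,k.sum(),"lane x,y range",np.round(np.percentile(Q[k],[2,50,98],axis=0)[:,:2].T*1000,0).tolist())
    return c
E
python3 - <<'E'
from h import *
release()
for i in range(3): bot.sleep(.4); print("%.1f"%bot.get_time()); tins("scene"); c=tins("top")
cv2.imwrite("pics/p2.png",c["img"])
E
```

```text
rel t12.2 [0.5601 0.0352 0.1653] gap0.84 F [ 0.4 -0.2 -0.3]
12.6
scene orange 258 lane x,y range [[-21.0, 30.0, 36.0], [-293.0, -233.0, -186.0]]
top orange 28 lane x,y range [[-25.0, 0.0, 31.0], [-290.0, -289.0, -275.0]]
13.1
scene orange 271 lane x,y range [[-21.0, 28.0, 36.0], [-269.0, -227.0, -163.0]]
13.6
scene orange 270 lane x,y range [[-23.0, 29.0, 36.0], [-246.0, -211.0, -139.0]]
```

```bash
cat > e.py <<'E'
from h import *
a=np.radians(2.6)
bot.line_to(L(.004,-.275,.13),velocity=.3)
bot.move_pose([.5555,-.286,.13],tq(a)); stat("over"); c=tins("scene")
c=tins("top"); pick(.5555,-.286,a); c=tins("scene"); c=tins("top"); cv2.imwrite("pics/p3.png",c["img"])
E
python3 e.py
```

```text
over t15.3 [ 0.5563 -0.2842  0.1294] gap0.85 F [ 0.   0.9 -0.9]
scene orange 548 lane x,y range [[-21.0, 16.0, 36.0], [-160.0, -120.0, -56.0]]
top orange 853 lane x,y range [[-24.0, 7.0, 33.0], [-156.0, -118.0, -57.0]]
grip t16.4 [ 0.5563 -0.2869  0.0159] gap0.67 F [-0.5  0.4  6.6]
lift t17.2 [ 0.5545 -0.2845  0.1978] gap0.67 F [-0.1 -0.1 -4.8]
scene orange 389 lane x,y range [[-22.0, 17.0, 35.0], [-108.0, -83.0, -10.0]]
top orange 651 lane x,y range [[-24.0, 7.0, 33.0], [-107.0, -79.0, -1.0]]
```

View pics/p3.png

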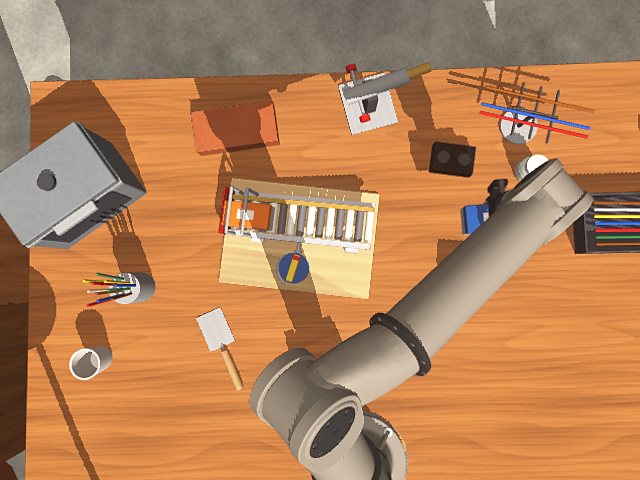

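The orange tin lies under the hoops against the stop (248,215) and the blue one is in the gripper (478,217). Next I place the blue tin.

Run:
```python
from h import *
place(); release()
bot.line_to(L(.004,-.31,.1),velocity=.2)
for i in range(5): bot.sleep(.6); print("%.1f"%bot.get_time()); c=tins("scene"); t=tins("top")
cv2.imwrite("pics/p4.png",c["img"])
```

```text
above t19.0 [0.5591 0.0242 0.1013] gap0.67 F [ 0.7 -0.7 -3.5]
down 0 t19.3 [0.5592 0.0253 0.1005] gap0.67 F [-0.4  0.3 -4. ]
rel t20.1 [0.5602 0.0353 0.1653] gap0.85 F [-0.2 -0.  -0.6]
21.0
scene orange 183 lane x,y range [[-24.0, 30.0, 36.0], [-113.0, -67.0, -9.0]]
scene blue 620 lane x,y range [[-21.0, 14.0, 35.0], [-227.0, -183.0, -124.0]]
top orange 272 lane x,y range [[-24.0, 14.0, 34.0], [-107.0, -41.0, 2.0]]
top blue 337 lane x,y range [[-23.0, 6.0, 33.0], [-147.0, -130.0, -114.0]]
21.7
scene orange 168 lane x,y range [[-25.0, 30.0, 36.0], [-109.0, -61.0, -10.0]]
scene blue 620 lane x,y range [[-21.0, 14.0, 36.0], [-218.0, -174.0, -114.0]]
top orange 242 lane x,y range [[-24.0, 13.0, 34.0], [-107.0, -39.0, 2.0]]
top blue 376 lane x,y range [[-23.0, 6.0, 33.0], [-146.0, -126.0, -109.0]]
22.4
scene orange 160 lane x,y range [[-25.0, 30.0, 36.0], [-109.0, -61.0, -9.0]]
scene blue 618 lane x,y range [[-21.0, 15.0, 35.0], [-218.0, -173.0, -115.0]]
top orange 248 lane x,y range [[-24.0, 15.0, 34.0], [-106.0, -41.0, 2.0]]
top blue 375 lane x,y range [[-23.0, 6.0, 32.0], [-146.0, -126.0, -108.0]]
23.1
scene orange 169 lane x,y range [[-24.0, 29.0, 35.0], [-108.0, -60.0, -9.0]]
scene blue 618 lane x,y range [[-22.0, 15.0, 35.0], [-218.0, -173.0, -114.0]]
top orange 246 lane x,y range [[-24.0, 14.0, 34.0], [-107.0, -40.0, 2.0]]
top blue 376 lane x,y range [[-23.0, 6.0, 33.0], [-146.0, -126.0, -108.0]]
23.8
scene orange 172 lane x,y range [[-24.0, 30.0, 36.0], [-109.0, -59.0, -10.0]]
scene blue 612 lane x,y range [[-21.0, 15.0, 35.0], [-218.0, -173.0, -114.0]]
top orange 244 lane x,y range [[-24.0, 15.0, 34.0], [-107.0, -40.0, 2.0]]
top blue 374 lane x,y range [[-23.0, 6.0, 33.0], [-146.0, -126.0, -109.0]]
```

Run:
```python
from h import *
bot.line_to(L(.004,-.31,.13),velocity=.3)
bot.gripper_to(0)
bot.move_pose(L(.004,-.262,.08),LR); bot.line_to(L(.004,-.262,.025),velocity=.15); stat("behind")
bot.sleep(.2); f0=bot.get_contact_force()
for y in np.arange(-.258,-.2205,.0015):
    bot.line_to(L(.004,y,.025),velocity=.03)
    f=(bot.get_contact_force()-f0)@RL
    if f[1]<-2: break
print("push y",y,f)
tins("scene"); tins("top")
bot.line_to(L(.004,y-.02,.025),velocity=.15); bot.line_to(L(.004,y-.02,.12),velocity=.3); stat("clear")
for a in(72,72-180):
  print(a,[np.round(q,2).tolist() if (q:=bot.ik([.4653,.1403,.08],tq(np.radians(a-d)))) is not None else None for d in(0,45,90)])
```

```text
behind t25.7 [0.5612 0.038  0.1049] gap0.00 F [ 0.5  0.  -0.5]
push y -0.22649999999999998 [-0.04357722 -5.21705942  0.55747414]
scene orange 171 lane x,y range [[-25.0, 30.0, 35.0], [-109.0, -61.0, -11.0]]
scene blue 456 lane x,y range [[-21.0, 23.0, 35.0], [-218.0, -152.0, -114.0]]
top orange 148 lane x,y range [[-24.0, 8.0, 33.0], [-62.0, -17.0, 2.0]]
clear t32.3 [0.5653 0.0699 0.1961] gap-0.00 F [-0.3 -0.9 -0.8]
72 [[-1.07, 0.41, 0.83, 2.09, -0.42, 0.81, 1.28], [-1.2, 0.5, 1.03, 2.09, -0.57, 0.86, 0.64], [-1.29, 0.63, 1.21, 2.09, -0.74, 0.95, 0.02]]
-108 [[-1.36, 0.9, 1.45, 2.09, -1.01, 1.17, -1.31], [-1.32, 0.68, 1.27, 2.09, -0.81, 0.99, -2.28], [-0.8, 0.32, 0.5, 2.08, -0.22, 0.78, 2.65]]
```

```bash
cat > f.py <<'E'
from h import *
p=np.array([.4653,.1403,0]); a=np.radians(72)
bot.gripper_to(.5); bot.move_pose(p+[0,0,.18],tq(a)); bot.line_to(p+[0,0,.08],velocity=.15)
bot.gripper_to(0,40); stat("grip"); q0=np.array(bot.get_joints()); print(np.round(q0,2))
tot=0.; q=q0.copy()
for i in range(10):
    q[6]-=.15; bot.goto_joints(q); tot+=.15
    if i%3==2: print("%.2f"%tot,"T",np.round(bot.get_wrist_torque(),2)); stat("")
    if np.linalg.norm(bot.get_contact_force())>25: print("force!"); break
c=cam("top"); cv2.imwrite("pics/p5.png",c["img"][150:310,200:400].repeat(4,0).repeat(4,1)[:600])
E
python3 f.py
```

```text
grip t34.9 [0.466  0.1402 0.081 ] gap0.18 F [-1.8 -2.3  6.1]
[-1.1   0.43  0.89  2.09 -0.45  0.82  1.31]
0.45 T [-0.83  0.45  0.02]
 t35.7 [0.4656 0.1396 0.081 ] gap0.18 F [-1.3 -3.5  2.8]
0.90 T [-1.01  0.84 -0.04]
 t36.5 [0.4649 0.1392 0.081 ] gap0.18 F [-4.5 -5.7  6. ]
1.35 T [-1.08  1.19 -0.  ]
 t37.3 [0.4641 0.139  0.081 ] gap0.18 F [-5.6 -4.9  8.5]
```

View pics/p5.png

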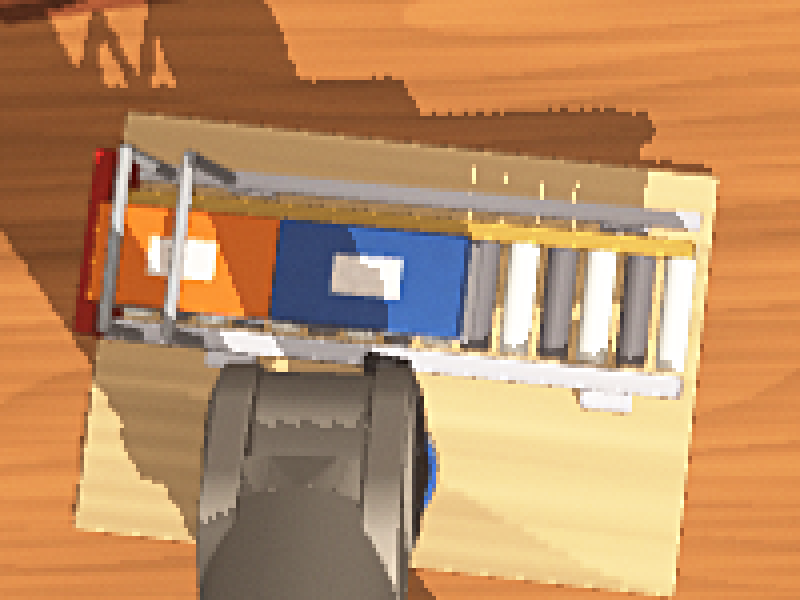

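The cam is turning: the brass guide has moved in along the tins, and orange (180,255) and blue (370,275) touch each other at the stop. Next I regrip and finish the turn.

```bash
cat > g.py <<'E'
from h import *
q=np.array(bot.get_joints()); bot.gripper_to(.4); stat("open"); bot.gripper_to(0,50); stat("regrip")
t0=bot.get_wrist_torque(); tot=0
while tot<1.95:
    d=.15 if tot<1.15 else .05
    q[6]-=d; tot+=d; bot.goto_joints(q); t=bot.get_wrist_torque(); f=np.linalg.norm(bot.get_contact_force())
    if tot>1.1: print("%.2f"%tot,np.round(t,2),"F%.0f"%f,"lag %.3f"%(bot.get_joints()[6]-q[6]))
    if abs(t[2]-t0[2])>.7 or f>30: break
stat("end"); bot.gripper_to(.5); p=bot.get_position(); bot.line_to(p+[0,0,.12],velocity=.2); bot.line_to([.36,.0,.3],velocity=.25)
stat("away"); c=tins("scene"); cv2.imwrite("pics/p6s.png",c["img"]); c=tins("top"); cv2.imwrite("pics/p6.png",c["img"][150:310,200:400].repeat(4,0).repeat(4,1)[:600])
P=cloud(c); H=cv2.cvtColor(c["img"],cv2.COLOR_BGR2HSV); h,s,v=cv2.split(H)
k=(h>20)&(h<35)&(s>120)&(v>100)&(P[...,2]>.088)&(P[...,2]<.115)&(abs(P[...,0]-.465)<.05)&(abs(P[...,1]-.14)<.05)
print(k.sum(),cv2.minAreaRect((P[k][:,:2]*1000).astype(np.float32)),P[k].mean(0))
E
python3 g.py
```

```text
open t38.0 [0.4666 0.1411 0.0812] gap0.39 F [ 0.6  0.1 -1.8]
regrip t38.3 [0.4644 0.1412 0.0811] gap0.18 F [-5.   1.   7.1]
1.20 [ 1.09 -0.41 -0.1 ] F5 lag 0.005
1.25 [ 1.01 -0.37 -0.02] F6 lag 0.005
1.30 [ 1.1  -0.4  -0.02] F6 lag 0.005
1.35 [ 1.01 -0.42 -0.06] F6 lag 0.005
1.40 [ 1.06 -0.39 -0.09] F5 lag 0.005
1.45 [ 1.02 -0.41 -0.05] F5 lag 0.005
1.50 [ 1.15 -0.47  0.86] F7 lag 0.006
end t41.9 [0.4646 0.1407 0.0811] gap0.18 F [ 1.6  5.9 -2.7]
away t44.1 [0.3599 0.0004 0.2993] gap0.50 F [-0.  -0.3 -0.4]
scene orange 169 lane x,y range [[-26.0, 27.0, 32.0], [-109.0, -62.0, -10.0]]
scene blue 604 lane x,y range [[-23.0, 13.0, 33.0], [-218.0, -175.0, -114.0]]
top orange 675 lane x,y range [[-27.0, 4.0, 30.0], [-104.0, -66.0, -0.0]]
top blue 964 lane x,y range [[-26.0, 1.0, 29.0], [-216.0, -165.0, -110.0]]
159 ((464.7859191894531, 141.20480346679688), (15.973889350891113, 62.793697357177734), 83.30455780029297) [0.46987708 0.14030821 0.10211366]
```

View pics/p6.png

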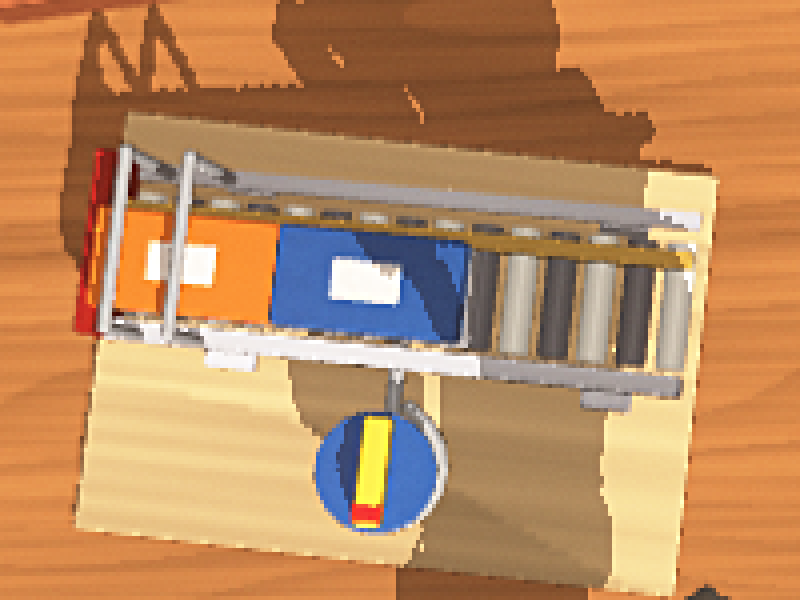

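View pics/p6s.png

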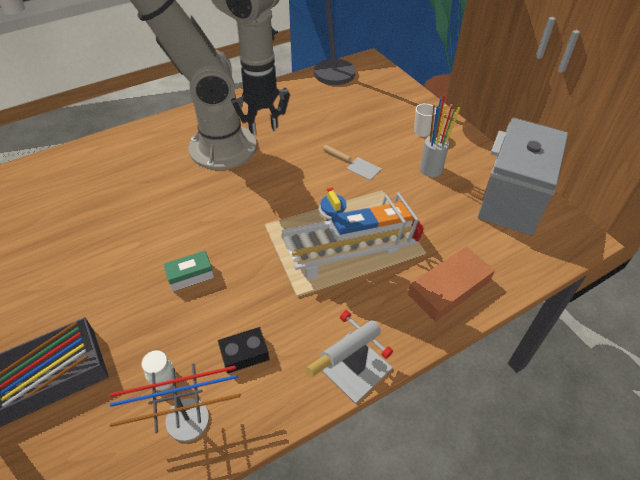

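Both tins are home: orange at (190,265) and blue at (370,285). The guide is drawn in, the red grip end is turned towards the robot (368,515), and the cam met its stop with a torque jump. The bystanders have not moved.

```bash
python3 -c "
from plant import bot
print(bot.get_time(),bot.finish_job())"
```

```text
the job is handed in; nothing more can be done
44.1833 None
```

The job is handed in at 44.2 s: the orange tin is against the red stop with the blue one right behind it, the cam grip is turned clockwise to its hard stop with the guide drawn in, and the bystanders were left alone.

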